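# Hang a battery pack in the test station and ratchet the reader head up to it

### The arm

A 6-joint arm with a two-finger parallel gripper is mounted at the origin on the work surface. World frame = base frame: x ahead of the robot, y to its left, z up, the work surface at z = 0. Lengths are in m, angles in rad, forces in N, time in s.
With the tool pointing down it reaches from about 0.35 to 0.85 m from the base axis. Payload 8.1 kg.
Tool frame: the origin (TCP) lies between the finger pads; the fingertips stand tips_ahead ahead of it and the grasp point (between the pads) lies 8 mm behind it (tips_ahead is the distance from the TCP to the fingertips, in m); z points along the fingers, x is the direction in which the jaws open and shut, and the axes are right-handed (so a half turn about z gives the same grasp; the last joint's range is limited). The gripper opens to 93 mm and grips with 3 to 60 N. Pads are 15 mm wide; open, the fingers measure 128 mm over their backs; the gripper's body (75 mm by 188 mm) begins 65 mm behind the grasp point.
Start: joints at [1.059, 0.13, 1.488, -0, 1.523, -0.085], TCP at [0.248, 0.546, 0.198] pointing down, gripper open.
Joint ranges: [-2.96, 2.96], [-0.89, 2.26], [0.02, 2.5], [-1.34, 4.48], [0, 2.73], [-2.66, 2.66]. Speed limits (rad/s): [2.39, 2.39, 2.79, 3.14, 3.14, 3.14].

### API

Orientations are given as a rotation vector (axis times angle).
In Python, from plant import * gives the robot as it stands.
- The arm moves only by the tool play_rows, never from a script. Its argument "increments" is a list that holds one entry, the list of rows, each a list of 4 numbers: the shift along the tool's x, y, z in cm, then the turn about the tool's z in rad. A call has 1 to 5 rows; each row is the pose to reach, as a shift and turn from the pose measured when the call began, along the tool's axes at that moment; what a row does not reach only later rows make up. A row lasts 1/10 s, in which the tool goes at most 50 mm and 8.59 degrees, less where a joint would pass 70% of its speed; a pose out of reach is approached as far as the arm can. A call with a gripper value outside its range is refused whole. "jaw" is the finger opening in cm, from 0 to 9.3, set as the call begins (left out, the last holds). The fingers move at their own pace and stop on an object; "squeeze" is the grip in N (left out, the last holds). Time passes only in rows, so rows that repeat a pose let the fingers close. It gives the time, the measured TCP pose, the force and the opening at its end, in the units of the state.
- read_state(): the state, without advancing time (a new reading comes with each control period).
- read_camera(name): name is "scene" or "top" or "wrist"; returns (picture, depth): 480x640x3 uint8, blue, green, red; 480x640 float32, m along the optical axis (not along the pixel's ray), 0 where there is no reading.
- camera_params(name): a dict with "K" (3x3 intrinsics, pixels), "eye" and "orientation" of the camera in the world. Camera axes: x right, y up, looking along -z (the intrinsics and any distortion apply to the point x, -y, -z); pixel columns grow to the right and rows downward; lengths in m; the calibration is good to about 2 mm. A picture is of the moment at which its call begins: read the wrist's pose just before it. camera_params takes no time and is no camera call; for the wrist camera it gives the pose at the moment of the call.
- close_job(): hands the job in, once; it reports no verdict.
The state is a dict: "t": time; "q": joint angles; "dq": joint speeds; "joint_torque": joint torques, N m; "tool_pos": TCP position; "orientation": TCP orientation; "force": force on the tool from outside, world axes, zero at the start; "wrist_torque": the same for the moment, N m; "opening": finger opening in m.
Only numpy, scipy, OpenCV 4.12 (cv2) and the standard library are available. Lean on these libraries where they do the work, as an engineer would, in place of code of your own. Each camera call takes 0.05 s, during which the arm holds its last target.

### The job

Take the black battery pack by its orange hanger and hook it over the loading stretch of the steel rail (right of the white ring, as the robot sees it), then slide it along the rail to hang centred on the yellow mark and let go of it. Then take the red knob of the ratchet lever and advance the lever exactly four clicks, clockwise seen from above, to bring the reader head up to the pack. Finish while still holding the knob there, and leave the other things on the bench where they are.

Things in the scene. Friction and masses are not known exactly. Their poses are not given: they have to be found in the camera images.
- station: blue steel test station fixed to the bench, base plate 12 mm thick. Origin on the bench surface; x points away from the robot, y to the left, z up, turned by its yaw (up to 0.15 rad). A round steel rail, 12 mm in diameter, runs along y from y -190 to +75 mm, axis at x 30, z 190; its ends bend away to two posts at x 100. All axes named below for station points are the station's
- mark (a point): on the rail's axis at the centre of the yellow band (22 mm wide, station x 30, y -30, z 190 mm); a yellow stripe lies on the base plate below it. Left of it, centred 80 mm away along y, waits the white reader head (40 x 24 x 40 mm, centred 85 mm below the rail): it slides to -y 30 mm per rad of the lever and at four clicks stops about 10 mm short of a pack hung at the mark
- loading (a point): on the rail's axis in the middle of the loading stretch (station x 30, y -135, z 190 mm), 55 mm from the rail's right end
- white_ring (a point): on the rail's axis at the centre of the white ring, 8 mm wide (station y -86 mm): left end of the loading stretch
- carrier: loose black battery pack 64 (x) x 44 (y) x 50 (z) mm with a rigid orange hanger, 14 mm thick in y, on top: 165 mm high, about 0.28 kg, standing upright. Origin: centre of the pack's underside, z up, x towards the open side of the hook. Stem at x -27 to -15, z 50 to 110; the lip on the +x side ends at z 97, x 22. The mouth is the gap between pack top (z 50) and lip
- tab (a point): centre of the carrier's grip tab (36 mm in x, 14 in y, z 119 to 165 above the carrier's origin), to be pinched across its 14 mm from above
- nest (a point): where the rail's axis lies when the carrier hangs, 105 mm above the carrier's origin, under an inverted V of 45 degree slopes. To hang: axes along the station's, come from the robot's side with this point about 35 mm above the rail's axis, so that the rail enters the mouth; move in +x until it is above the rail; lower. Hung, the carrier's underside is 85 mm above the bench
- pivot (a point): ratchet lever's upright axis (station x 0, y 200 mm), at the height of the top of the lever's arm, 88 mm above the bench
- lever (a joint): ratchet lever, rad, 0 at its home stop, growing clockwise seen from above, to 1.75; it starts at home. A weak spring draws it back onto the tooth last passed. The push at the knob is about 2 N between teeth, rises to about 7 N up each tooth and drops by about 5 N at the click. Clicks at about 0.27, 0.55, 0.82, 1.10, 1.38 (0.28 apart); it cannot turn back past a click
- pawl (a joint): brass pawl on the toothed wheel, rad: about 0 between teeth, rising to about 0.1 up a tooth and falling back to about 0 at each click
- knob: upright red round knob on the end of the lever's arm, 120 mm from the pivot: 24 mm in diameter, 46 mm high, free to spin. Origin: centre of its underside, on top of the arm, 88 mm above the bench; pinch it from above with the fingertips clear of the arm. At lever value q it lies from the pivot in direction 225 degrees minus q, counted from station x towards y: at home at station x -85, y 115 mm
- spare_pack: loose black battery pack 64 x 44 x 50 mm without a hanger, not to be moved; origin at the centre of its underside
- driver: loose screwdriver with a blue handle, not to be moved
- tub: loose small clear tub, 70 mm wide, 45 mm high, not to be moved
- board: loose green circuit board 90 x 70 mm, not to be moved
Not all that is in view belongs to the job. What is shaped like the carrier but green or pink is not meant.

How it is judged:
By the outcome, as a careful person would: the job done as asked, in the order asked, and still so for the second after the job is handed in, while the arm keeps its last pose, push and grip.
It also fails if it takes over 70 s, if anything falls off the work surface, if the arm or the gripper's body presses on something with over 40 N, if the wrist force passes 120 N, or if a joint passes its speed limit or range.

## Working session

There is one attempt and no reset: what is moved stays moved. The work goes in short steps, Python scripts to look and compute and a tool call to move; the robot and the scene stay as the last step left them, time stands still between calls to the robot, and variables do not carry over. Pictures are saved under pics/ and viewed, and the job is handed in when it is done.

Besides the shell and the picture viewer there is one more tool, called as name(argument=value, ...) on one line, values as JSON. play_rows: Moves the arm, as the interface text tells. Its arguments: {"type":"object","properties":{"increments":{"type":"array"},"jaw":{"type":"number"},"squeeze":{"type":"number"}},"required":["increments"]}

```bash
ls; mkdir -p pics; python3 - <<'E'
from plant import *
import cv2, json
s=read_state(); print({k:np.round(v,3).tolist() if not isinstance(v,float) else v for k,v in s.items()} if 'np' in globals() else s)
for n in("scene","top"):
    im,d=read_camera(n); cv2.imwrite(f"pics/{n}0.png",im)
    import numpy as np
    np.save(f"pics/{n}0.npy",d); print(n,camera_params(n))
E
```

```text
pics
{'t': 0.0, 'q': array([ 1.05861061e+00,  1.31161892e-01,  1.48926371e+00, -1.58776958e-05,
        1.52296840e+00, -8.53844814e-02]), 'dq': array([-0.00129785,  0.0007635 , -0.00035501,  0.00048824,  0.00056035,
       -0.00043328]), 'joint_torque': array([ 2.80134926e-03, -5.59830165e+01, -4.91763282e+01,  7.69292051e-02,
        3.54318973e-02, -2.23651632e-04]), 'tool_pos': array([0.24806273, 0.54566984, 0.19679558]), 'orientation': array([ 2.64079664e+00,  1.70012093e+00, -2.48877320e-03]), 'force': array([-0.35471157,  0.05203844, -0.19724716]), 'wrist_torque': array([-0.0261612 , -0.00407963, -0.02020452]), 'opening': 0.09289417912744313}
scene {'K': array([[606.30987734,   0.        , 315.30261908],
       [  0.        , 606.30987734, 230.0748035 ],
       [  0.        ,   0.        ,   1.        ]]), 'eye': array([1.04792834, 0.33325529, 1.24010531]), 'orientation': array([0.33782612, 0.56487675, 2.03503156])}
top {'K': array([[479.09109265,   0.        , 320.56841935],
       [  0.        , 479.09109265, 238.85604526],
       [  0.        ,   0.        ,   1.        ]]), 'eye': array([3.17696836e-01, 5.97059311e-04, 1.22084467e+00]), 'orientation': array([ 0.13832515, -0.09381652, -1.55814539])}
```

View pics/scene0.png

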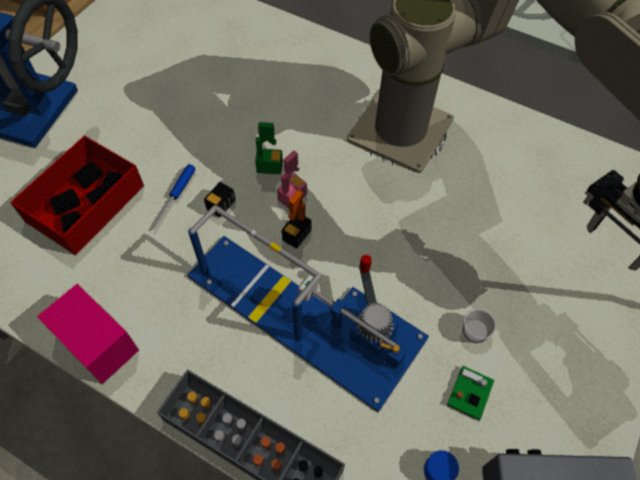

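View pics/top0.png

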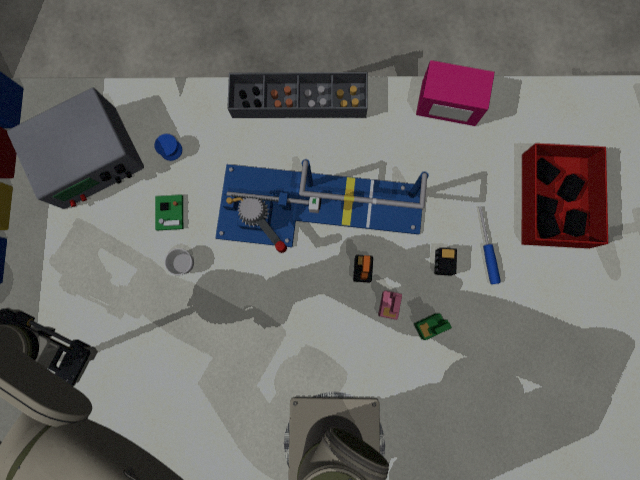

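Scene: the hangers are orange on black at scene (297,220) / top (364,268), pink at (291,180) / (391,304), and green at (268,150) / (433,326). The spare pack at top (445,261) has no hanger. The orange and black one fits the description, so I'll confirm it in a crop and measure it.

```bash
cat > h.py <<'E'
import numpy as np, cv2
from scipy.spatial.transform import Rotation as R
from plant import *
def ray(p,u,v):
    K=p["K"]; d=np.array([(u-K[0,2])/K[0,0],-(v-K[1,2])/K[1,1],-1.0])
    return np.array(p["eye"]), R.from_rotvec(p["orientation"]).as_matrix()@d
def onz(p,u,v,z):
    e,d=ray(p,u,v); return e+d*(z-e[2])/d[2]
def cloud(p,dep):
    h,w=dep.shape; v,u=np.mgrid[:h,:w]; K=p["K"]
    d=np.stack([(u-K[0,2])/K[0,0],-(v-K[1,2])/K[1,1],-np.ones_like(u,float)],-1)*dep[...,None]
    return d@R.from_rotvec(p["orientation"]).as_matrix().T+np.array(p["eye"])
def proj(p,X):
    c=(np.asarray(X)-p["eye"])@R.from_rotvec(p["orientation"]).as_matrix(); K=p["K"]
    return np.array([K[0,2]+K[0,0]*c[0]/-c[2],K[1,2]+K[1,1]*c[1]/c[2]])
E
python3 - <<'E'
from h import *
t=cv2.imread("pics/top0.png"); s=cv2.imread("pics/scene0.png")
a=cv2.resize(t[150:350,210:470],None,fx=3,fy=3,interpolation=cv2.INTER_CUBIC); cv2.imwrite("pics/c1.png",a)
b=cv2.resize(s[110:290,180:380],None,fx=3.3,fy=3.3,interpolation=cv2.INTER_CUBIC); cv2.imwrite("pics/c2.png",b)
for n,im in(("top",t),("scene",s)):
    p=camera_params(n); P=cloud(p,np.load(f"pics/{n}0.npy")); hsv=cv2.cvtColor(im,cv2.COLOR_BGR2HSV)
    for nm,lo,hi in(("orange",(5,150,90),(17,255,255)),("yellow",(22,120,90),(35,255,255)),("red",(0,170,80),(4,255,255))):
        m=cv2.inRange(hsv,lo,hi); k,l,st,c=cv2.connectedComponentsWithStats(m)
        for i in range(1,k):
            if st[i,4]>25:
                q=P[(l==i)]; q=q[np.abs(q).sum(1)>0]
                print(n,nm,st[i].tolist(),c[i].round(1),np.median(q,0).round(3),"zmax",q[:,2].max().round(3))
E
```

```text
top orange [363, 256, 7, 16, 99] [366.  263.4] [ 0.422 -0.069  0.165] zmax 0.169
top yellow [342, 177, 13, 48, 400] [348.  200.8] [ 0.579 -0.033  0.013] zmax 1.221
top red [535, 144, 24, 39, 91] [538.5 158.4] [ 0.693 -0.486  0.084] zmax 0.09
top red [545, 156, 43, 37, 603] [569.6 167.5] [ 0.695 -0.605  0.005] zmax 1.221
top red [605, 181, 2, 18, 30] [605.6 188.4] [ 0.615 -0.648  0.085] zmax 0.089
top red [535, 183, 71, 61, 254] [553. 223.] [ 0.498 -0.506  0.084] zmax 1.221
top red [555, 186, 34, 38, 354] [573.5 205.3] [ 0.591 -0.611  0.005] zmax 0.034
top red [606, 220, 2, 19, 33] [606.6 228.3] [ 0.518 -0.642  0.086] zmax 0.091
top red [275, 241, 10, 10, 62] [279.7 245.5] [0.464 0.126 0.134] zmax 0.138
scene orange [290, 176, 14, 11, 27] [296.7 181.1] [ 0.32  -0.127  0.049] zmax 0.055
scene orange [289, 190, 14, 23, 145] [295.7 198.7] [ 0.427 -0.062  0.162] zmax 0.167
scene orange [261, 437, 9, 10, 72] [265.1 441.3] [0.866 0.128 0.025] zmax 1.24
scene orange [276, 442, 9, 10, 67] [279.8 446.7] [0.86  0.158 0.025] zmax 0.029
scene orange [253, 455, 10, 10, 72] [257.5 459.2] [0.901 0.133 0.025] zmax 1.24
scene orange [272, 459, 5, 8, 26] [273.8 462.5] [0.89  0.163 0.025] zmax 0.029
scene yellow [270, 242, 12, 10, 70] [274.9 246.7] [ 0.566 -0.028  0.194] zmax 0.199
scene yellow [249, 276, 42, 46, 512] [269.1 298.8] [ 0.602 -0.03   0.011] zmax 1.24
scene red [11, 136, 132, 118, 2284] [ 76.6 203. ] [ 0.652 -0.483  0.053] zmax 1.24
scene red [72, 153, 13, 14, 50] [ 79.  160.3] [ 0.526 -0.637  0.032] zmax 0.05
scene red [53, 174, 7, 9, 26] [ 55.8 178.5] [ 0.601 -0.641  0.04 ] zmax 0.054
scene red [48, 178, 50, 21, 295] [ 71.9 188.7] [ 0.591 -0.622  0.003] zmax 1.24
scene red [69, 200, 15, 12, 43] [ 78.4 206.6] [ 0.622 -0.565  0.002] zmax 0.007
scene red [361, 255, 10, 9, 71] [366.1 259.1] [0.468 0.132 0.132] zmax 0.138
```

View pics/c1.png

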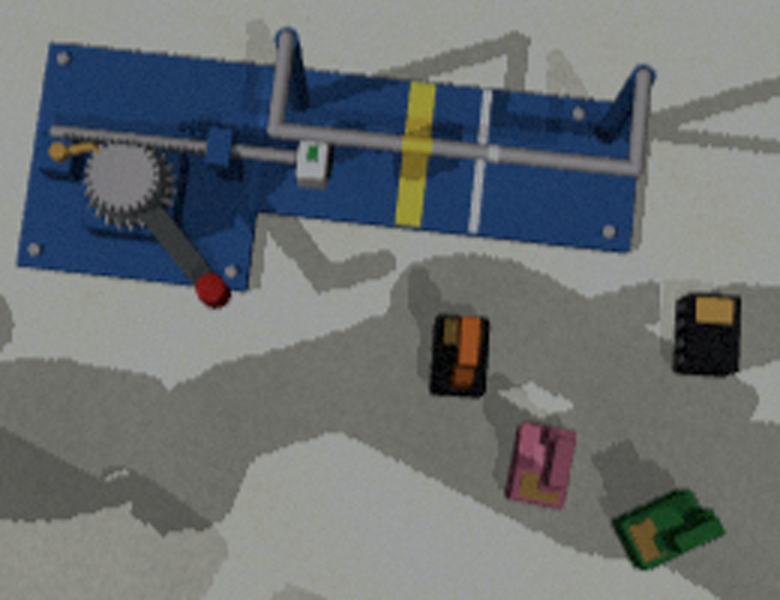

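View pics/c2.png

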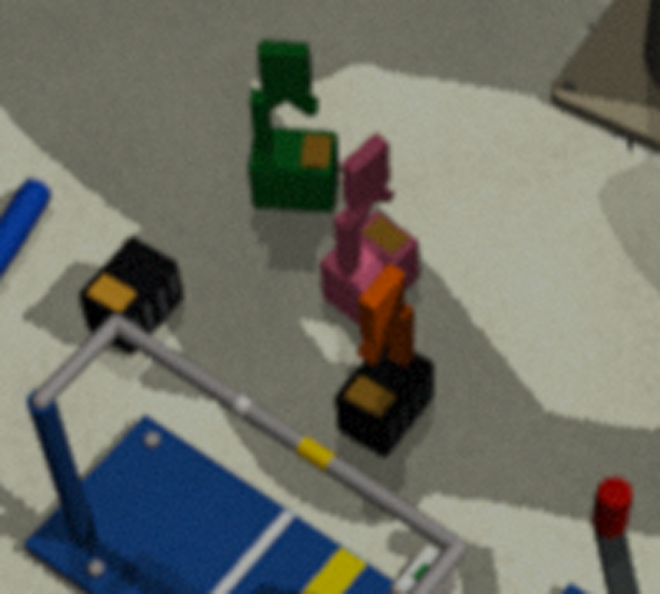

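The crops confirm the target: orange hanger on a black body, with the stem on the robot's side and the open side away from it. Next I'll fit the rail line, mark, ring, tab and knob.

```bash
python3 - <<'E'
from h import *
for n in("top","scene"):
    im=cv2.imread(f"pics/{n}0.png");p=camera_params(n);P=cloud(p,np.load(f"pics/{n}0.npy"))
    hsv=cv2.cvtColor(im,cv2.COLOR_BGR2HSV)
    x,y,z=P[...,0],P[...,1],P[...,2]
    m=(z>.182)&(z<.205)&(x>.45)&(x<.68)&(y>-.22)&(y<.1)
    # rail pixels: centreline fit using rays onto z=.19
    v,u=np.nonzero(m)
    Q=np.array([onz(p,a,b,.193) for a,b in zip(u,v)])
    ok=np.ones(len(Q),bool)
    for _ in range(15):
        c=np.polyfit(Q[ok,1],Q[ok,0],1); r=Q[:,0]-np.polyval(c,Q[:,1]); ok=np.abs(r)<.008
    print(n,"rail x=%.4f*y+%.4f yaw=%.4f"%(c[0],c[1],np.arctan(-c[0])),ok.sum(),"y",Q[ok,1].min(),Q[ok,1].max(),"zmed",np.median(z[v,u][ok]), "spread",r[ok].std())
    near=np.zeros_like(m); near[v[ok],u[ok]]=1; near=cv2.dilate(near.astype(np.uint8),np.ones((3,3)))>0
    ym=(cv2.inRange(hsv,(20,90,90),(36,255,255))>0)&near&(z>.17)
    wm=(hsv[...,1]<25)&(hsv[...,2]>np.percentile(hsv[...,2][near],93))&near&(z>.17)
    for nm,mm in(("yel",ym),("white",wm)):
        b,a=np.nonzero(mm)
        q=np.array([onz(p,i,j,.193) for i,j in zip(a,b)])
        print(nm,len(q),np.median(q,0).round(4),q[:,1].min().round(4),q[:,1].max().round(4), np.median(a),np.median(b))
    # base plate stripe
    # orange tab top
    om=cv2.inRange(hsv,(3,140,70),(18,255,255))>0
    om&=(x>.36)&(x<.48)&(y>-.11)&(y<-.03)
    t=om&(z>.158)
    b,a=np.nonzero(t); q=np.array([onz(p,i,j,.165) for i,j in zip(a,b)])[:,:2].astype(np.float32)
    rect=cv2.minAreaRect(q*1000); print("tab",len(q),q.mean(0),rect)
    k=(cv2.inRange(hsv,(0,150,60),(5,255,255))>0)|(cv2.inRange(hsv,(172,150,60),(180,255,255))>0)
    k&=(x>.4)&(x<.52)&(y>.08)&(y<.17); kt=k&(z>.13)
    b,a=np.nonzero(kt); q=np.array([onz(p,i,j,.134) for i,j in zip(a,b)])[:,:2]
    print("knob",len(q),q.mean(0),q.min(0),q.max(0),"allz",z[k].min(),z[k].max())
    # carrier body
    bm=(hsv[...,2]<60)&(z>.04)&(z<.056)&(x>.36)&(x<.48)&(y>-.12)&(y<-.03)
    bm|=(z>.044)&(z<.056)&(x>.36)&(x<.48)&(y>-.12)&(y<-.03)
    q=P[bm][:,:2].astype(np.float32)
    print("pack",bm.sum(),cv2.minAreaRect(q*1000))
E
```

```text
top rail x=0.0986*y+0.5815 yaw=-0.0982 75 y -0.19660902721465487 0.07960580428058278 zmed 0.19442449752103785 spread 0.0047303460815115205
  return _methods._mean(a, axis=axis, dtype=dtype,
  ret = ret.dtype.type(ret / rcount)
Traceback (most recent call last):
IndexError: too many indices for array: array is 1-dimensional, but 2 were indexed
```

```bash
cat > meas.py <<'E'
from h import *
def zmap(p,z,shape=(480,640)):
    v,u=np.mgrid[:shape[0],:shape[1]];K=p["K"]
    d=np.stack([(u-K[0,2])/K[0,0],-(v-K[1,2])/K[1,1],-np.ones_like(u,float)],-1)@R.from_rotvec(p["orientation"]).as_matrix().T
    e=np.array(p["eye"]); return e+d*((z-e[2])/d[...,2])[...,None]
E
python3 - <<'E'
from meas import *
for n in("top","scene"):
    im=cv2.imread(f"pics/{n}0.png");p=camera_params(n);P=cloud(p,np.load(f"pics/{n}0.npy"))
    hsv=cv2.cvtColor(im,cv2.COLOR_BGR2HSV); H,S,V=[hsv[...,i].astype(int) for i in range(3)]
    x,y,z=P[...,0],P[...,1],P[...,2]
    M=zmap(p,.192)
    band=(np.abs(M[...,0]-(.0986*M[...,1]+.5815))<.022)&(M[...,1]>-.185)&(M[...,1]<.06)
    rail=band&(S<60)&(V>90)&((z>.14)|(z<=0)) 
    Q=M[rail]; ok=np.ones(len(Q),bool)
    for _ in range(10):
        c=np.polyfit(Q[ok,1],Q[ok,0],1); r=Q[:,0]-np.polyval(c,Q[:,1]); ok=np.abs(r)<.009
    print(n,"rail",rail.sum(),"x=%.4f y + %.4f"%tuple(c),r[ok].std(), "y-range",Q[ok,1].min(),Q[ok,1].max())
    nb=(np.abs(M[...,0]-np.polyval(c,M[...,1]))<.004)&(M[...,1]>-.2)&(M[...,1]<.08)
    # V profile along y
    for nm,mm in(("yel",nb&(S>110)&(H>18)&(H<38)),("white",nb&(S<60)&(M[...,1]<-.05)&(M[...,1]>-.13)&(V>np.percentile(V[nb&(S<60)],90)))):
        q=M[mm]; 
        if len(q): print(nm,len(q),np.median(q,0).round(4),q.mean(0).round(4),q[:,1].min().round(4),q[:,1].max().round(4),proj(p,np.median(q,0)))
    T=zmap(p,.165)
    for zz in(.155,.145): 
        t=(H>=3)&(H<=18)&(S>140)&(V>60)&(x>.36)&(x<.48)&(y>-.11)&(y<-.03)&(z>zz)
        q=T[t][:,:2].astype(np.float32); print("tab",len(q),q.mean(0),cv2.minAreaRect(q*1000))
    k=((H<=5)|(H>172))&(S>130)&(V>60)&(x>.4)&(x<.52)&(y>.08)&(y<.17)
    q=zmap(p,.134)[k&(z>.131)][:,:2]
    if len(q):print("knob",len(q),q.mean(0),q.min(0),q.max(0),"allz",z[k].min(),z[k].max())
    bm=(z>.045)&(z<.056)&(x>.36)&(x<.48)&(y>-.12)&(y<-.03)
    q=P[bm][:,:2].astype(np.float32); print("pack",bm.sum(),cv2.minAreaRect(q*1000) if len(q) else 0)
E
```

```text
top rail 470 x=0.1049 y + 0.5657 0.003046936962605628 y-range -0.1833629270124534 0.05967284069200735
yel 36 [ 0.5622 -0.0285  0.192 ] [ 0.5627 -0.0291  0.192 ] -0.0395 -0.0197 [347.99848012 197.98797664]
white 20 [ 0.5558 -0.0854  0.192 ] [ 0.5566 -0.0866  0.192 ] -0.1203 -0.0592 [374.00751852 200.98261   ]
tab 101 [ 0.4208936  -0.06968129] ((420.8426513671875, -69.37158203125), (13.213574409484863, 33.314613342285156), 89.8047103881836)
tab 108 [ 0.42103773 -0.06925394] ((420.81475830078125, -69.38975524902344), (13.23833179473877, 33.345863342285156), 89.91008758544922)
knob 64 [0.46395986 0.12624671] [0.45310444 0.11612505] [0.47397954 0.13700745] allz 0.1076590405250395 0.13833924612931336
pack 281 ((422.50457763671875, -70.0447006225586), (43.8991813659668, 64.21723175048828), 86.65447235107422)
scene rail 1550 x=0.0907 y + 0.5865 0.005143311759251074 y-range -0.1849456022052025 0.05939360607582905
white 33 [ 0.5776 -0.103   0.192 ] [ 0.5773 -0.1041  0.192 ] -0.1234 -0.0883 [239.83981438 234.88015737]
tab 112 [ 0.42736003 -0.06319848] ((427.9403076171875, -62.749996185302734), (17.61232566833496, 39.3741569519043), 87.1124267578125)
tab 137 [ 0.4289013  -0.06157968] ((430.16387939453125, -61.065006256103516), (21.24483299255371, 43.41679382324219), 86.35704803466797)
knob 57 [0.46876745 0.13081342] [0.45775382 0.12085355] [0.47768726 0.14105638] allz 0.09271485851204209 0.13796910754755887
pack 359 ((404.650634765625, -72.16635131835938), (115.15843200683594, 62.4334602355957), 20.513397216796875)
```

```bash
cat >> h.py <<'E'
def go(target, ang):
    """delta in tool axes (cm) and turn; ang = wanted world angle (deg) of tool x"""
    s=read_state(); M=R.from_rotvec(s["orientation"]).as_matrix()
    cur=np.degrees(np.arctan2(M[1,0],M[0,0])); t=np.radians((cur-ang+180)%360-180)
    d=M.T@(np.array(target)-s["tool_pos"])*100
    print("t",round(s["t"],2),"pos",s["tool_pos"].round(4),"toolx",round(cur,2),"tilt",M[:,2].round(3),"DELTA",d.round(2),"turn",round(t,3),"F",s["force"].round(1),"op",round(s["opening"],4))
E
python3 - <<'E'
from h import *
import plant
print([k for k in dir(plant) if not k.startswith("__")], getattr(plant,"tips_ahead",None))
go([.37,-.03,.32],90)
p=camera_params("wrist"); print(p); M=R.from_rotvec(p["orientation"]).as_matrix(); print((p["eye"]-read_state()["tool_pos"]), M[:,2])
E
```

```text
['IKError', 'camera_params', 'close_job', 'read_camera', 'read_state', 'tips_ahead'] 0.011
t 0.1 pos [0.2481 0.5457 0.1969] toolx 65.55 tilt [-0.001 -0.001 -1.   ] DELTA [-47.38  34.93 -12.24] turn -0.427 F [ 0.5 -0.1 -0. ] op 0.0931
{'K': array([[340.68774798,   0.        , 321.35558592],
       [  0.        , 340.68774798, 242.64118981],
       [  0.        ,   0.        ,   1.        ]]), 'eye': array([0.18841528, 0.57408752, 0.38329525]), 'orientation': array([-0.21872653, -0.13980246,  1.13864705])}
[-0.05969413  0.02837842  0.18639312] [-0.22112182  0.10134103  0.96996656]
```

play_rows(increments=[[[0,0,-5,0],[-4,3,-8,-0.1],[-9,6.5,-10,-0.2],[-13,9.5,-12,-0.3],[-17,12.5,-12,-0.4]]], jaw=6)

```text
t: 0.6
tool_pos: [0.2866, 0.3625, 0.3157]
orientation: [2.245, 2.197, 0.001]
force: [1.0, -0.7, 1.5]
opening: 0.0614
```

```bash
python3 -c "
from h import *
go([.37,-.03,.32],90)"
```

```text
t 0.6 pos [0.2866 0.3625 0.3157] toolx 88.75 tilt [ 0.001  0.    -1.   ] DELTA [-39.06   9.19  -0.43] turn -0.022 F [ 1.  -0.7  1.5] op 0.0614
```

play_rows(increments=[[[-4.8,1,0,-0.02],[-9.5,2,-0.4,-0.02],[-14,3.5,-0.4,-0.02],[-19,4.5,-0.4,-0.02],[-23.5,5.7,-0.4,-0.02]]])

```text
t: 1.1
tool_pos: [0.3381, 0.1245, 0.3195]
orientation: [2.222, 2.22, 0.001]
force: [1.1, 0.4, -0.8]
opening: 0.06
```

play_rows(increments=[[[-4.8,1.1,0,0],[-9.5,2.2,0,0],[-14,3.2,0,0],[-15.5,3.5,0,0],[-15.5,3.5,0,0]]])

```text
t: 1.6
tool_pos: [0.3727, -0.0325, 0.3189]
orientation: [-2.228, -2.215, 0.0]
force: [-0.1, 0.3, 0.5]
opening: 0.0602
```

```bash
python3 -c "
from h import *
go([.37,-.03,.32],90)
p=camera_params('wrist'); im,d=read_camera('wrist'); cv2.imwrite('pics/w1.png',im); np.save('pics/w1.npy',d); np.save('pics/w1p.npy',p,allow_pickle=True)
go([.37,-.03,.32],90)"
```

```text
t 1.6 pos [ 0.3727 -0.0325  0.3189] toolx 89.68 tilt [-0.  0. -1.] DELTA [ 0.25 -0.27 -0.11] turn -0.006 F [-0.1  0.3  0.5] op 0.0602
t 1.65 pos [ 0.3727 -0.0312  0.3191] toolx 89.76 tilt [ 0.     0.001 -1.   ] DELTA [ 0.12 -0.27 -0.09] turn -0.004 F [-0.2 -0.3  0.7] op 0.06
```

View pics/w1.png

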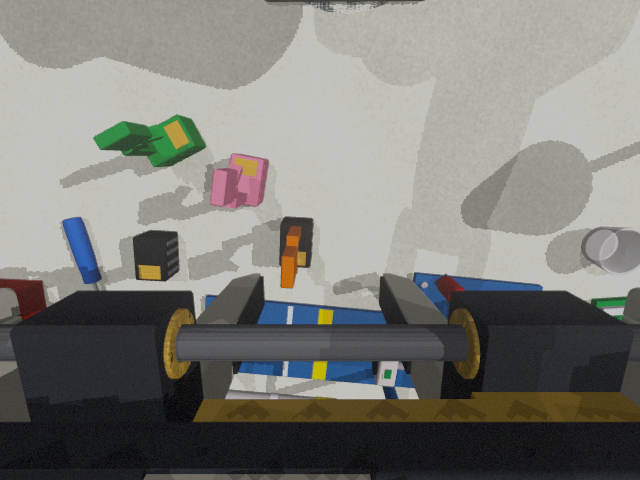

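The wrist view shows the carrier at about (297,245) with its orange tab at (290,262), and the rail band mostly hidden by the gripper. I'll refine the tab pose from this view.

```bash
python3 - <<'E'
from meas import *
im=cv2.imread("pics/w1.png");p=np.load("pics/w1p.npy",allow_pickle=True).item();d=np.load("pics/w1.npy");P=cloud(p,d)
hsv=cv2.cvtColor(im,cv2.COLOR_BGR2HSV);H,S,V=[hsv[...,i].astype(int) for i in range(3)]
x,y,z=P[...,0],P[...,1],P[...,2]
roi=np.zeros(d.shape,bool); roi[200:300,265:325]=1
o=roi&(H>=3)&(H<=18)&(S>140)&(V>60)
print("orange z",np.percentile(z[o],[1,50,99]))
t=o&(z>.157); q=zmap(p,.165)[t][:,:2].astype(np.float32); print("tabtop",len(q),q.mean(0),cv2.minAreaRect(q*1000))
t=o&(z>.12); print("tab all cloud x,y pct",np.percentile(x[t],[2,98]),np.percentile(y[t],[2,98]))
b=roi&(z>.046)&(z<.056); q=P[b][:,:2].astype(np.float32); print("pack",len(q),cv2.minAreaRect(q*1000))
cv2.imwrite("pics/w1c.png",cv2.resize(im[190:300,230:350],None,fx=5,fy=5,interpolation=cv2.INTER_CUBIC))
E
```

```text
orange z [0.05014346 0.16034337 0.16596868]
tabtop 443 [ 0.42247027 -0.06806395] ((422.76190185546875, -67.7848892211914), (13.67913818359375, 36.69651412963867), 88.05807495117188)
tab all cloud x,y pct [0.40635671 0.44039984] [-0.07496011 -0.06075717]
pack 850 ((424.26934814453125, -68.45030212402344), (43.97053909301758, 63.73595428466797), 86.39972686767578)
```

View pics/w1c.png

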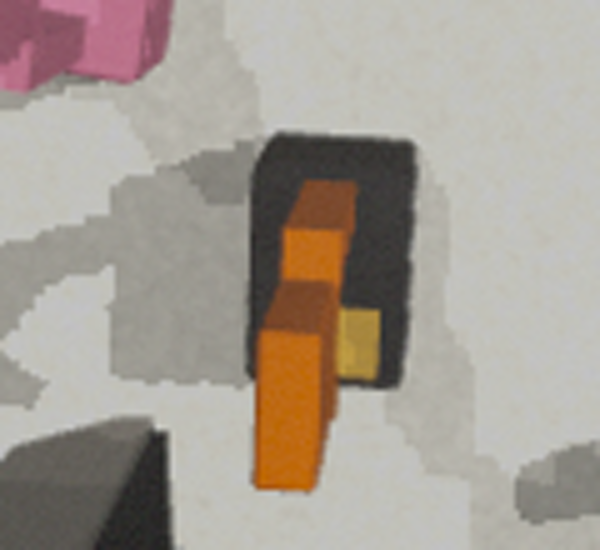

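```bash
python3 -c "
from h import *
go([.4228,-.0682,.134],87.2)"
```

```text
t 1.65 pos [ 0.3727 -0.0312  0.3191] toolx 89.76 tilt [ 0.     0.001 -1.   ] DELTA [-3.69  5.02 18.51] turn 0.045 F [-0.2 -0.3  0.7] op 0.06
```

play_rows(increments=[[[-1.8,2.5,3,0.045],[-3.7,5.0,6,0.045],[-3.7,5.0,9,0.045],[-3.7,5.0,11,0.045],[-3.7,5.0,11.5,0.045]]], jaw=4.5)

```text
t: 2.15
tool_pos: [0.421, -0.0663, 0.2011]
orientation: [-2.27, -2.165, 0.003]
force: [-0.5, 0.1, -0.6]
opening: 0.0449
```

```bash
python3 -c "
from h import *
go([.4228,-.0682,.134],87.2)"
```

```text
t 2.15 pos [ 0.421  -0.0663  0.2011] toolx 87.29 tilt [-0.005  0.002 -1.   ] DELTA [-0.19  0.22  6.71] turn 0.002 F [-0.5  0.1 -0.6] op 0.0449
```

play_rows(increments=[[[-0.2,0.2,1,0],[-0.2,0.2,3,0],[-0.2,0.2,5.5,0],[-0.2,0.2,6.7,0],[-0.2,0.2,6.7,0]]])

```text
t: 2.65
tool_pos: [0.4217, -0.0676, 0.133]
orientation: [-2.268, -2.164, 0.004]
force: [-0.3, -0.3, 0.2]
opening: 0.0447
```

```bash
python3 -c "
from h import *
go([.4228,-.0682,.134],87.2)
im,d=read_camera('wrist'); cv2.imwrite('pics/w2.png',im)"
```

```text
t 2.65 pos [ 0.4217 -0.0676  0.133 ] toolx 87.33 tilt [-0.007  0.003 -1.   ] DELTA [-0.05  0.11 -0.1 ] turn 0.002 F [-0.3 -0.3  0.2] op 0.0447
```

View pics/w2.png

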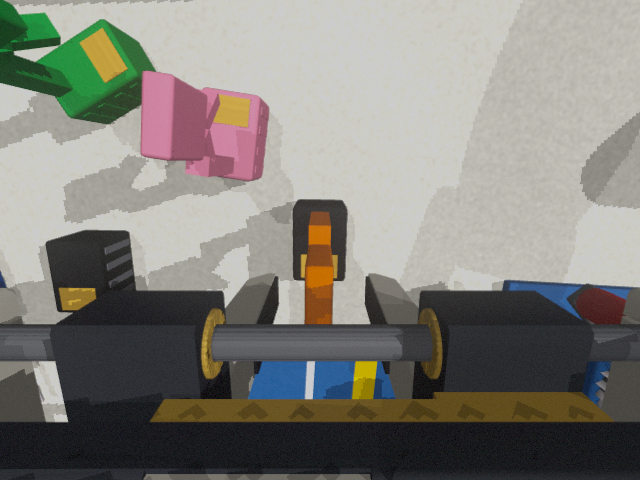

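The orange tab at (318,290) is centred between the fingers, so I'm closing.

play_rows(increments=[[[0,0.1,0,0],[0,0.1,0,0],[0,0.1,0,0],[0,0.1,0,0],[0,0.1,0,0]]], jaw=0, squeeze=30)

```text
t: 3.2
tool_pos: [0.4238, -0.0681, 0.1347]
orientation: [-2.27, -2.166, 0.002]
force: [0.4, -0.6, 1.4]
opening: 0.0137
```

play_rows(increments=[[[0,0,-1,0],[0,0,-2,0],[0,0,-3,0],[0,0,-4,0],[0,0,-5,0]]])

```text
t: 3.7
tool_pos: [0.4242, -0.0683, 0.1859]
orientation: [-2.27, -2.166, 0.002]
force: [-0.5, 0.6, -2.5]
opening: 0.0136
```

```bash
python3 -c "
from meas import *
go([.4228,-.0682,.184],87.2)
p=camera_params('wrist');im,d=read_camera('wrist'); cv2.imwrite('pics/w3.png',im); P=cloud(p,d)
hsv=cv2.cvtColor(im,cv2.COLOR_BGR2HSV);H,S,V=[hsv[...,i].astype(int) for i in range(3)]
x,y,z=P[...,0],P[...,1],P[...,2]
o=(z>.06)&(z<.13)&(x<.46)&(x>.37)&(abs(y+.068)<.03)&(d>0)
vals=z[o]; print('n',o.sum(),np.histogram(vals,bins=np.arange(.06,.135,.005)))
"
```

```text
t 3.7 pos [ 0.4242 -0.0683  0.1859] toolx 87.31 tilt [-0.004  0.002 -1.   ] DELTA [ 0.   -0.14  0.19] turn 0.002 F [-0.5  0.6 -2.5] op 0.0136
n 2604 (array([  35,   31,   18,   44,   31,   24,   75,  500, 1753,   18,   18,
         19,   19,   19,    0]), array([0.06 , 0.065, 0.07 , 0.075, 0.08 , 0.085, 0.09 , 0.095, 0.1  ,
       0.105, 0.11 , 0.115, 0.12 , 0.125, 0.13 , 0.135]))
```

View pics/w3.png

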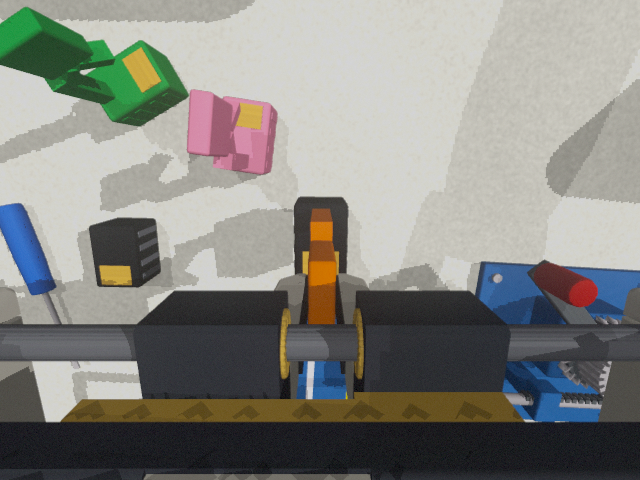

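```bash
python3 - <<'E'
from meas import *
p=camera_params('wrist'); im=cv2.imread('pics/w3.png')
hsv=cv2.cvtColor(im,cv2.COLOR_BGR2HSV);H,S,V=[hsv[...,i].astype(int) for i in range(3)]
m=(((H<=5)|(H>172))&(S>200)&(V>165)).astype(np.uint8); m[:240]=0; m[:,:540]=0
k,l,st,c=cv2.connectedComponentsWithStats(m); i=1+np.argmax(st[1:,4]); print(st[i],c[i],onz(p,*c[i],.134))
# station features in top: plate edges via blue mask
t=cv2.imread("pics/top0.png");pt=camera_params("top");h=cv2.cvtColor(t,cv2.COLOR_BGR2HSV)
M=zmap(pt,.012)
x=M[...,0];y=M[...,1]
ys=(h[...,0]>20)&(h[...,0]<36)&(h[...,1]>100)&(x>.5)&(x<.68)&(abs(y+.03)<.05)
q=M[ys][:,:2]; s=(q[:,0]>.0)
c=np.polyfit(q[:,0],q[:,1],1); print("stripe slope dy/dx",c[0],"centre",q.mean(0), "y at x=.5625",np.polyval(c,.5625))
ws=(h[...,1]<60)&(h[...,2]>120)&(x>.52)&(x<.66)&(abs(y+.085+ -0.0)<.02)
q=M[ws][:,:2]; c=np.polyfit(q[:,0],q[:,1],1); print("white",len(q),c,np.polyval(c,.557))
b=(h[...,0]>100)&(h[...,0]<125)&(h[...,1]>120)&(x>.45)&(x<.7)&(y>-.22)&(y<.25)
k,l,st,cc=cv2.connectedComponentsWithStats(b.astype(np.uint8)); i=1+np.argmax(st[1:,4])
# front edge of plate on the right part: lowest x for each column
vv,uu=np.nonzero(l==i); pts=[]
for u in range(310,418):
    w=vv[uu==u]
    if len(w): pts.append(M[w.max(),u,:2])
pts=np.array(pts); 
ok=np.ones(len(pts),bool)
for _ in range(8):
    c=np.polyfit(pts[ok,1],pts[ok,0],1); ok=np.abs(pts[:,0]-np.polyval(c,pts[:,1]))<.003
print("front edge slope dx/dy",c,ok.sum())
go([.464,-.1235,.255],84.27)
E
```

```text
[590 292   7   7  14] [592.78571429 294.85714286] [0.46970035 0.13566598 0.134     ]
stripe slope dy/dx -0.10350835301600833 centre [ 0.59771498 -0.0337359 ] y at x=.5625 -0.030090856503276395
white 197 [-0.09598749 -0.03201387] -0.08547890001499549
front edge slope dx/dy [0.10734396 0.53630105] 31
t 3.75 pos [ 0.425  -0.0686  0.1877] toolx 87.32 tilt [-0.001  0.001 -1.   ] DELTA [-5.3   4.14 -6.74] turn 0.053 F [ 0.5 -0.6 -0.4] op 0.0135
```

play_rows(increments=[[[0,0,-2.5,0.02],[-1,0.5,-5,0.055],[-3,2,-6.7,0.055],[-5,4,-6.8,0.055],[-5.3,4.1,-6.8,0.055]]])

```text
t: 4.25
tool_pos: [0.4652, -0.1254, 0.2563]
orientation: [-2.333, -2.104, -0.0]
force: [-1.1, 1.1, -2.6]
opening: 0.0135
```

```bash
python3 - <<'E'
from meas import *
go([.464,-.1235,.255],84.15)
p=camera_params('wrist');im,d=read_camera('wrist'); cv2.imwrite('pics/w4.png',im);np.save('pics/w4.npy',d);np.save('pics/w4p.npy',p,allow_pickle=True)
P=cloud(p,d);x,y,z=P[...,0],P[...,1],P[...,2]
print("origin z exp",read_state()["tool_pos"][2]-.1347)
im,d=read_camera('scene'); cv2.imwrite('pics/s4.png',cv2.resize(im[100:340,130:430],None,fx=2.6,fy=2.5))
E
```

```text
t 4.25 pos [ 0.4652 -0.1254  0.2563] toolx 84.09 tilt [ 0.  0. -1.] DELTA [ 0.18 -0.14  0.13] turn -0.001 F [-1.1  1.1 -2.6] op 0.0135
origin z exp 0.12078205748231013
```

View pics/w4.png

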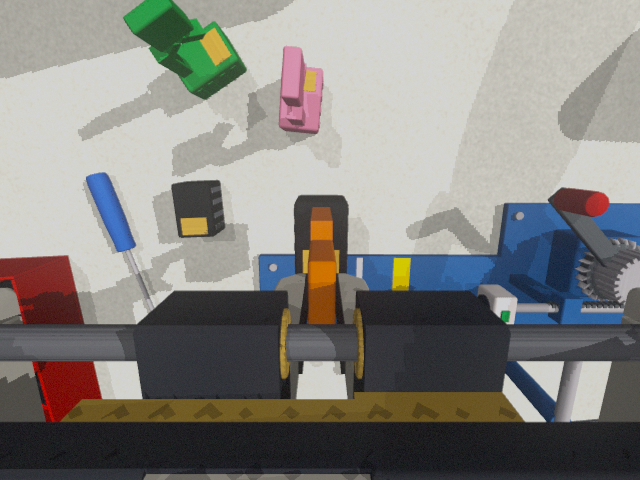

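View pics/s4.png

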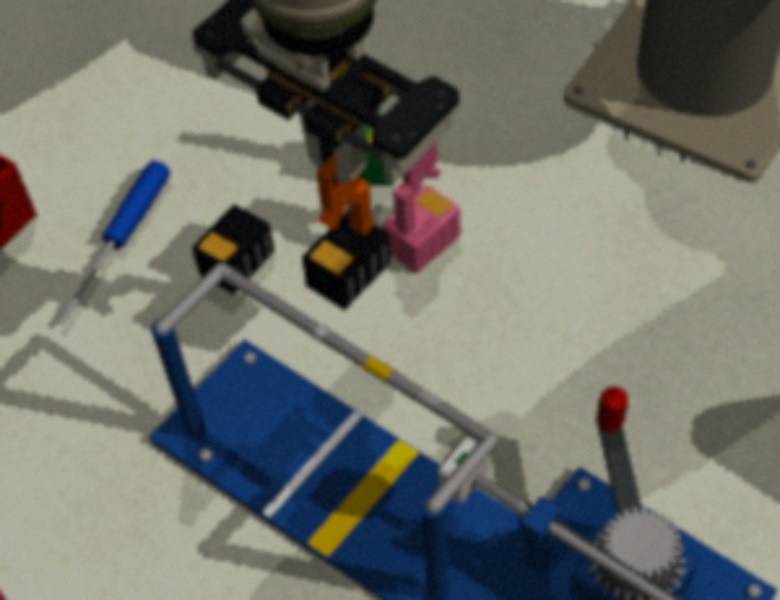

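In the wrist view the carrier is held straight at (322,250). The plate's front edge is level at row 254, so the yaw matches. The yellow stripe is at (402,272) and the knob top at (597,203). I'll cross-check the mark and knob from this view.

```bash
cat > w.py <<'E'
from meas import *
def station_from_wrist(im,p,show=True):
    hsv=cv2.cvtColor(im,cv2.COLOR_BGR2HSV);H,S,V=[hsv[...,i].astype(int) for i in range(3)]
    M=zmap(p,.012); x,y=M[...,0],M[...,1]
    f=(x>.5)&(x<.7)&(y>-.1)&(y<.05)&(np.mgrid[:480,:640][0]<290)
    m=f&(H>20)&(H<36)&(S>120); q=M[m]
    r=M[f&(H>100)&(H<125)&(S>120)]
    return q,r
E
python3 - <<'E'
from w import *
im=cv2.imread('pics/w4.png');p=np.load('pics/w4p.npy',allow_pickle=True).item()
q,r=station_from_wrist(im,p); yaw=-.102
sy=np.array([-np.sin(yaw),np.cos(yaw)]); sx=np.array([np.cos(yaw),np.sin(yaw)])
print(len(q),"stripe station-y coord", (q[:,:2]@sy).mean(), (q[:,:2]@sy).min(),(q[:,:2]@sy).max(), "top-cam mark:",np.array([.5625,-.029])@sy)
hsv=cv2.cvtColor(im,cv2.COLOR_BGR2HSV);H,S,V=[hsv[...,i].astype(int) for i in range(3)]
m=((H<=5)|(H>172))&(S>150)
m[:170]=0;m[240:]=0;m[:,:540]=0
d=np.load('pics/w4.npy');P=cloud(p,d); t=m&(P[...,2]>.131)
Q=zmap(p,.134)[t][:,:2]; print("knob",len(Q),Q.mean(0),Q.min(0),Q.max(0),(Q.min(0)+Q.max(0))/2)
print("front edge: row 254 ->",[onz(p,u,254,.012)[:2]@sx for u in(300,380,480)])
E
```

```text
526 stripe station-y coord 0.02948481195682304 0.018449113955114036 0.040479319735408414 top-cam mark: 0.028426290742434236
knob 427 [0.46657728 0.12647203] [0.45557592 0.11609401] [0.47729778 0.13698481] [0.46643685 0.12653941]
front edge: row 254 -> [np.float64(0.5331721984826809), np.float64(0.5332491713530599), np.float64(0.5333454182470688)]
```

```bash
cat >> h.py <<'E'
yaw=-.102
SX=np.array([np.cos(yaw),np.sin(yaw)]); SY=np.array([-np.sin(yaw),np.cos(yaw)])
def gos(xs,ys,z,ang=84.15):
    s=read_state()["tool_pos"]; print("station now",(s[:2]@SX).round(4),(s[:2]@SY).round(4))
    w=xs*SX+ys*SY; go([*w,z],ang)
E
python3 -c "
from h import *
gos(.564,-.076,.255)"
```

```text
station now 0.4736 -0.076
t 4.35 pos [ 0.4634 -0.1238  0.2552] toolx 84.11 tilt [-0.003  0.002 -1.   ] DELTA [ 0.01  9.04 -0.01] turn -0.001 F [ 0.2  0.8 -2.9] op 0.0135
```

play_rows(increments=[[[0,1.5,0,0],[0,3.5,0,0],[0,5.5,0,0],[0,7.5,0,0],[0,9,0,0]]])

```text
t: 4.85
tool_pos: [0.5532, -0.1321, 0.2544]
orientation: [-2.329, -2.102, 0.001]
force: [0.3, 1.2, -2.6]
opening: 0.0134
```

play_rows(increments=[[[0,0,0,0],[0,0,0,0]]])

```text
t: 5.05
tool_pos: [0.5524, -0.1313, 0.2539]
orientation: [-2.327, -2.102, 0.003]
force: [0.8, 0.4, -1.9]
opening: 0.0141
```

```bash
python3 -c "
from h import *
gos(.564,-.076,.22)
im,d=read_camera('scene'); cv2.imwrite('pics/s5.png',cv2.resize(im[130:330,170:370],None,fx=3,fy=3))
im,d=read_camera('top'); cv2.imwrite('pics/t5.png',cv2.resize(im[140:300,300:480],None,fx=4,fy=3.7))"
```

```text
station now 0.5629 -0.0744
t 5.05 pos [ 0.5524 -0.1313  0.2539] toolx 84.19 tilt [-0.005  0.003 -1.   ] DELTA [-0.17  0.13  3.38] turn 0.001 F [ 0.8  0.4 -1.9] op 0.0141
```

View pics/s5.png

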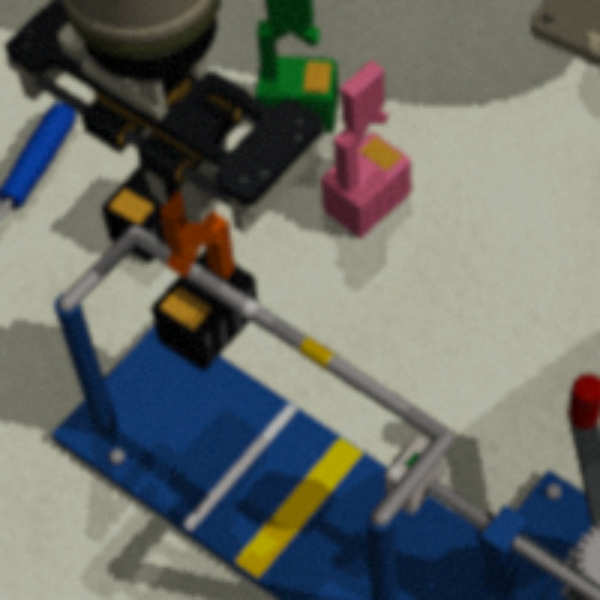

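The rail passes through the hook's mouth at crop (200,270), right of the white ring. Lowering now.

play_rows(increments=[[[0,0.1,0.7,0],[-0.1,0.1,1.4,0],[-0.1,0.1,2.1,0],[-0.1,0.1,2.6,0],[-0.1,0.1,2.8,0]]])

```text
t: 5.65
tool_pos: [0.5525, -0.1326, 0.2252]
orientation: [-2.327, -2.101, 0.003]
force: [0.0, -0.5, -1.8]
opening: 0.0135
```

play_rows(increments=[[[0,0,0.1,0],[0,0,0.2,0],[0,0,0.3,0]]])

```text
t: 5.95
tool_pos: [0.5527, -0.1326, 0.2223]
orientation: [-2.327, -2.101, 0.003]
force: [0.2, 0.1, -2.6]
opening: 0.0135
```

```bash
python3 -c "
from h import *
gos(.564,-.076,.22)"
```

```text
station now 0.5633 -0.0757
t 5.95 pos [ 0.5527 -0.1326  0.2223] toolx 84.16 tilt [-0.005  0.003 -1.   ] DELTA [-0.03  0.07  0.23] turn 0.0 F [ 0.2  0.1 -2.6] op 0.0135
```

play_rows(increments=[[[0,0,0.1,0],[0,0,0.2,0],[0,0,0.3,0]]])

```text
t: 6.25
tool_pos: [0.5531, -0.1327, 0.2198]
orientation: [-2.328, -2.102, 0.002]
force: [0.7, -0.7, 2.2]
opening: 0.0139
```

```bash
python3 -c "
from h import *
gos(.564,-.076,.22)"
```

```text
station now 0.5637 -0.0757
t 6.25 pos [ 0.5531 -0.1327  0.2198] toolx 84.16 tilt [-0.004  0.003 -1.   ] DELTA [-0.03  0.03 -0.02] turn 0.0 F [ 0.7 -0.7  2.2] op 0.0139
```

In contact: the vertical force went from -2.6 to +2.2 N. Sliding along the rail.

play_rows(increments=[[[1,0,0,0],[2.2,0,0,0],[3.4,0,0,0],[4.6,0,0,0],[5.5,0,0,0]]])

```text
t: 6.75
tool_pos: [0.5589, -0.0765, 0.2201]
orientation: [-2.327, -2.103, 0.002]
force: [1.3, -1.7, -1.4]
opening: 0.0136
```

```bash
python3 -c "
from h import *
gos(.564,.029,.22)"
```

```text
station now 0.5638 -0.0192
t 6.75 pos [ 0.5589 -0.0765  0.2201] toolx 84.22 tilt [-0.004  0.003 -1.   ] DELTA [4.82 0.03 0.02] turn 0.001 F [ 1.3 -1.7 -1.4] op 0.0136
```

play_rows(increments=[[[1,0,0.03,0],[2.2,0,0.03,0],[3.4,0,0.03,0],[4.5,0,0.03,0],[4.8,0,0.03,0]]])

```text
t: 7.25
tool_pos: [0.564, -0.0274, 0.2201]
orientation: [-2.326, -2.105, 0.001]
force: [0.9, -1.8, 0.2]
opening: 0.0138
```

play_rows(increments=[[[0,0,0,0],[0,0,0,0]]])

```text
t: 7.45
tool_pos: [0.564, -0.0272, 0.22]
orientation: [-2.326, -2.105, 0.001]
force: [1.3, -0.1, -0.4]
opening: 0.0138
```

```bash
python3 -c "
from h import *
gos(.564,.029,.22)
p=camera_params('wrist');im,d=read_camera('wrist'); cv2.imwrite('pics/w6.png',im);np.save('pics/w6.npy',d);np.save('pics/w6p.npy',p,allow_pickle=True)
im,d=read_camera('scene'); cv2.imwrite('pics/s6f.png',im); cv2.imwrite('pics/s6.png',cv2.resize(im[170:340,200:370],None,fx=3.5,fy=3.5))"
```

```text
station now 0.5638 0.0304
t 7.45 pos [ 0.564  -0.0272  0.22  ] toolx 84.29 tilt [-0.004  0.003 -1.   ] DELTA [-0.14  0.02  0.  ] turn 0.002 F [ 1.3 -0.1 -0.4] op 0.0138
```

View pics/w6.png

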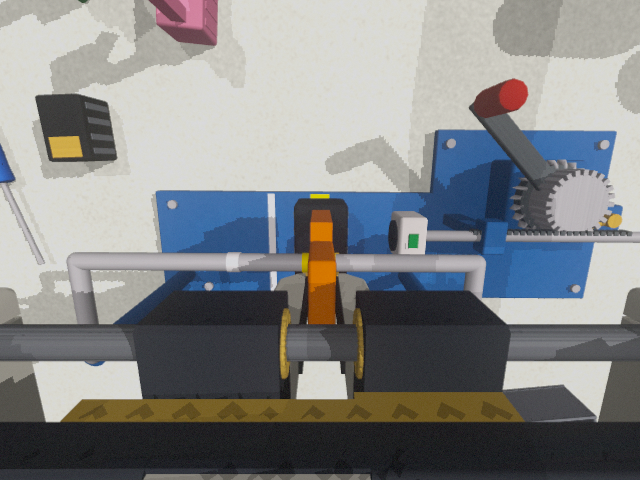

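View pics/s6.png

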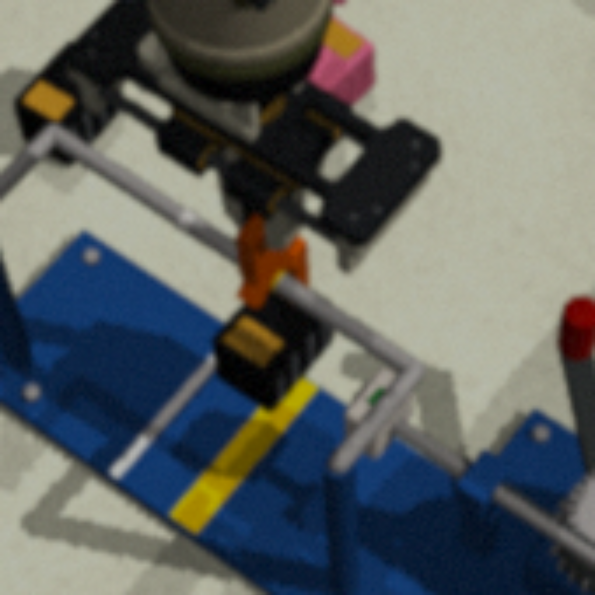

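The wrist view shows the hanger at (321,270). The yellow band only peeks out on its left at (305,264), so the carrier may be a bit too far left. The ring is at (234,262). Measuring.

```bash
python3 - <<'E'
from meas import *
im=cv2.imread('pics/w6.png');p=np.load('pics/w6p.npy',allow_pickle=True).item()
hsv=cv2.cvtColor(im,cv2.COLOR_BGR2HSV);H,S,V=[hsv[...,i].astype(int) for i in range(3)]
yl=(H>20)&(H<36)&(S>110)
a=yl.copy(); a[:190]=0;a[201:]=0; v,u=np.nonzero(a[:, :]); k=(u>295)&(u<345); print("stripe px",u[k].min(),u[k].max(),v[k].min(),v[k].max())
M=zmap(p,.012); for_=M[v[k],u[k],:2]@SY; print("stripe y'",for_.min(),for_.max(),(for_.min()+for_.max())/2,np.median(for_))
b=yl.copy(); b[:250]=0;b[278:]=0; v,u=np.nonzero(b); k=(u>290)&(u<350); print("band px",sorted(set(u[k])))
N=zmap(p,.194); q=N[v[k],u[k],:2]@SY; print("band y' visible",q.min(),q.max())
row=im[254:270,215:255].mean(2); print("ring profile",np.round(row.mean(0)).astype(int).tolist())
rw=[(u,(N[261,u,:2]@SY)) for u in (228,234,240)]; print(rw)
col=hsv[240:285,170:215]; print("rail rows S",col[...,1].mean(1).astype(int).tolist())
print("pack px"); g=(V<70)&(S<90)
c=g[203:225,280:365]; print([int(x)+280 for x in np.nonzero(c.mean(0)>.5)[0][[0,-1]]])
cv2.imwrite('pics/w6c.png',cv2.resize(im[180:300,260:390],None,fx=6,fy=5,interpolation=cv2.INTER_CUBIC))
E
```

```text
stripe px 311 328 194 198
stripe y' 0.019665375712615462 0.03931533726040823 0.029490356486511847 0.02948504015042012
band px [np.int64(302), np.int64(303), np.int64(304), np.int64(305), np.int64(306), np.int64(307), np.int64(308), np.int64(335), np.int64(336), np.int64(337)]
band y' visible 0.018418109807906025 0.04144311396016175
ring profile [172, 172, 172, 172, 172, 172, 172, 172, 172, 172, 177, 200, 209, 209, 209, 209, 209, 207, 205, 205, 205, 205, 201, 183, 167, 167, 165, 164, 164, 164, 162, 162, 162, 158, 151, 152, 151, 149, 149, 148]
[(228, np.float64(-0.029676633306970422)), (234, np.float64(-0.025773121342570288)), (240, np.float64(-0.021869149774150783))]
rail rows S [164, 163, 163, 162, 162, 161, 162, 162, 160, 161, 161, 159, 131, 12, 5, 5, 5, 5, 6, 6, 6, 6, 6, 6, 6, 5, 5, 6, 6, 7, 40, 132, 153, 149, 148, 147, 146, 146, 145, 146, 147, 146, 134, 126, 122]
pack px
[294, 346]
```

View pics/w6c.png

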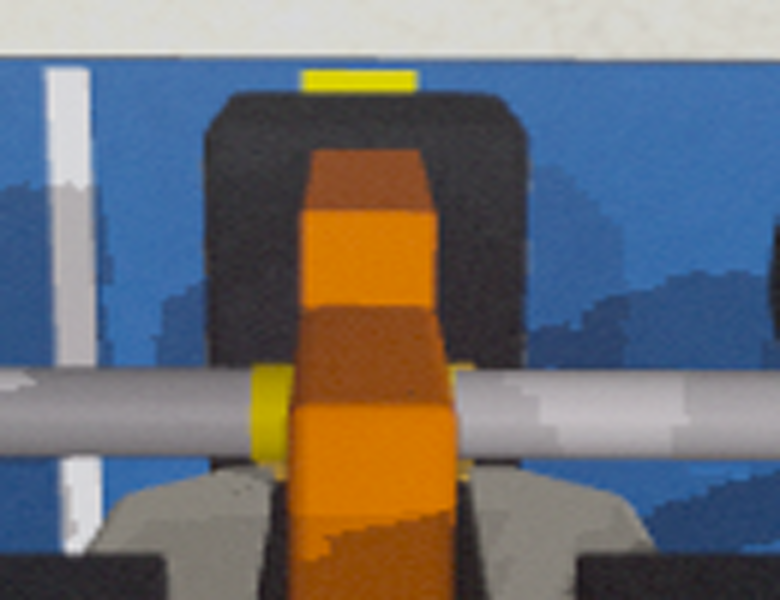

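The mark sits at y' = 0.029 (ring 0.0288, band 0.0291, stripe 0.0295). The carrier is at 0.0304, so I'm nudging it right by 1.4 mm.

play_rows(increments=[[[-0.07,0,0,0],[-0.14,0,0,0],[-0.14,0,0,0]]])

```text
t: 7.85
tool_pos: [0.5638, -0.0289, 0.22]
orientation: [-2.326, -2.104, 0.0]
force: [1.4, 1.5, -0.2]
opening: 0.0136
```

```bash
python3 -c "
from h import *
gos(.564,.029,.22)"
```

```text
station now 0.5638 0.0287
t 7.85 pos [ 0.5638 -0.0289  0.22  ] toolx 84.25 tilt [-0.003  0.004 -1.   ] DELTA [0.03 0.02 0.  ] turn 0.002 F [ 1.4  1.5 -0.2] op 0.0136
```

play_rows(increments=[[[0,0,0.03,0],[0,0,0.03,0],[0,0,0.03,0],[0,0,0.03,0],[0,0,0.03,0]]], jaw=4)

```text
t: 8.35
tool_pos: [0.5638, -0.0289, 0.2197]
orientation: [-2.326, -2.104, 0.0]
force: [-0.1, -0.8, -0.8]
opening: 0.0398
```

```bash
python3 - <<'E'
from meas import *
gos(.564,.029,.22)
p=camera_params('wrist');im,d=read_camera('wrist'); cv2.imwrite('pics/w7.png',im); cv2.imwrite('pics/w7c.png',cv2.resize(im[180:300,260:390],None,fx=6,fy=5,interpolation=cv2.INTER_CUBIC))
E
```

```text
station now 0.5638 0.0286
t 8.35 pos [ 0.5638 -0.0289  0.2197] toolx 84.25 tilt [-0.004  0.004 -1.   ] DELTA [ 0.04  0.02 -0.03] turn 0.002 F [-0.1 -0.8 -0.8] op 0.0398
```

View pics/w7c.png

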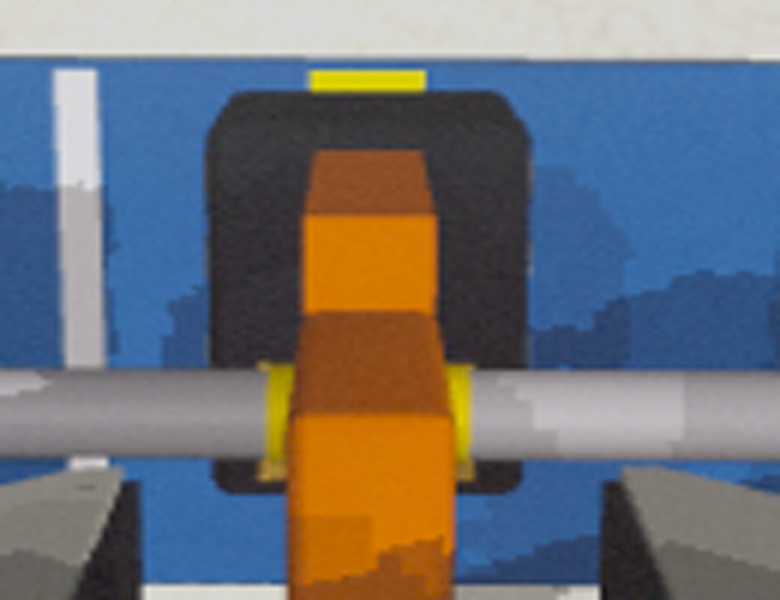

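The carrier hangs centred: the yellow band shows equally on both sides of the hanger, at crop (280,410) and (460,410). Retreating straight up.

play_rows(increments=[[[0,0,-1.5,0],[0,0,-4,0],[0,0,-7,0],[0,0,-9.5,0],[0,0,-10,0]]])

```text
t: 8.9
tool_pos: [0.5657, -0.0295, 0.3249]
orientation: [2.33, 2.107, 0.007]
force: [0.4, 0.3, -0.1]
opening: 0.0399
```

```bash
python3 - <<'E'
from meas import *
gos(.40,.174,.27)
im,d=read_camera('top'); cv2.imwrite('pics/t8.png',cv2.resize(im[140:300,200:460],None,fx=3,fy=3))
im,d=read_camera('scene'); cv2.imwrite('pics/s8.png',cv2.resize(im[130:340,170:420],None,fx=2.8,fy=2.8))
E
```

```text
station now 0.5657 0.0283
t 8.9 pos [ 0.5657 -0.0295  0.3249] toolx 84.25 tilt [ 0.003  0.003 -1.   ] DELTA [ 14.58 -16.57   5.48] turn 0.002 F [ 0.4  0.3 -0.1] op 0.0399
```

View pics/s8.png

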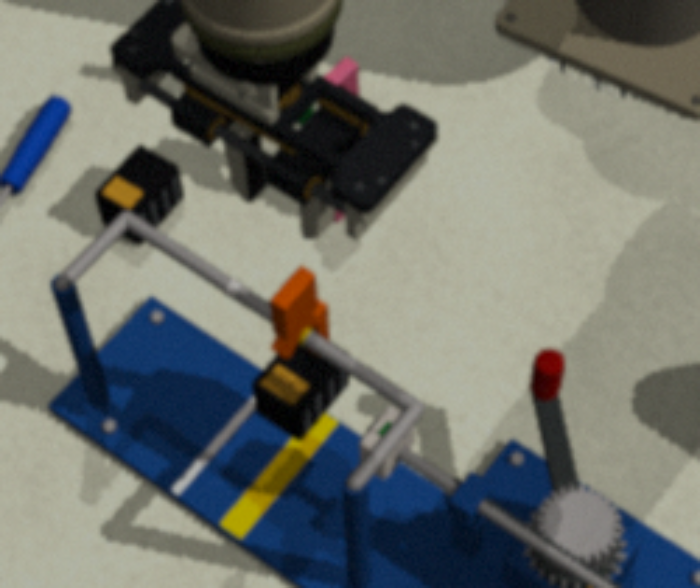

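The carrier hangs upright on the rail with the gripper clear. Moving toward the knob.

play_rows(increments=[[[2.5,-3,0,0],[5.5,-6.5,0,0],[8.5,-10,1,0],[11.5,-13,2,0],[14.5,-16.5,3,0]]], jaw=5)

```text
t: 9.5
tool_pos: [0.4133, 0.1323, 0.2895]
orientation: [-2.327, -2.104, 0.001]
force: [0.3, 1.0, 0.0]
opening: 0.0502
```

```bash
python3 - <<'E'
from meas import *
gos(.451,.1735,.107)
p=camera_params('wrist');im,d=read_camera('wrist'); cv2.imwrite('pics/w9.png',im)
hsv=cv2.cvtColor(im,cv2.COLOR_BGR2HSV);H,S,V=[hsv[...,i].astype(int) for i in range(3)]
P=cloud(p,d); m=((H<=5)|(H>172))&(S>150)&(P[...,2]>.131)&(P[...,2]<.14)&(abs(P[...,1]-.127)<.04)&(abs(P[...,0]-.466)<.04)
Q=zmap(p,.134)[m][:,:2]; c=(Q.min(0)+Q.max(0))/2; print("knob",len(Q),Q.mean(0),c,"s'",c@SX,c@SY,np.ptp(Q,0))
E
```

```text
station now 0.3977 0.1737
t 9.5 pos [0.4133 0.1323 0.2895] toolx 84.21 tilt [-0.003  0.003 -1.   ] DELTA [-0.07  5.4  18.23] turn 0.001 F [0.3 1.  0. ] op 0.0502
knob 324 [0.46616144 0.1284393 ] [0.46624274 0.12831864] s' 0.4507536293535835 0.17512604055381908 [0.02150751 0.02232201]
```

View pics/w9.png

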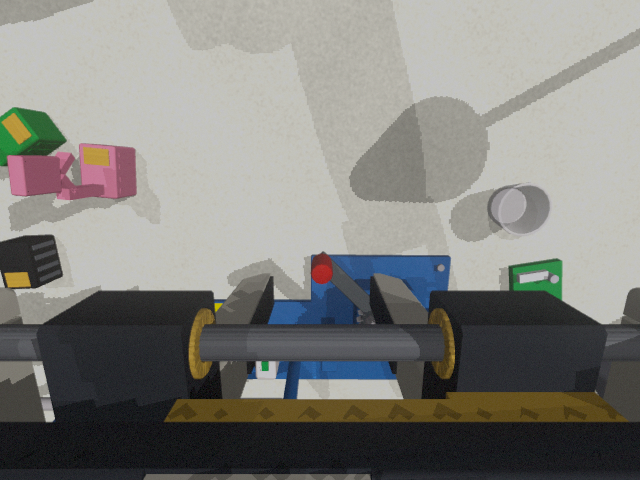

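Knob top at (321,268), measured at station-frame (0.4505, 0.1745). Descending over it.

play_rows(increments=[[[0,2.5,2,0],[0.1,5.3,4,0],[0.1,5.3,7,0],[0.1,5.3,10,0],[0.1,5.3,12,0]]])

```text
t: 10.05
tool_pos: [0.4584, 0.1324, 0.1628]
orientation: [-2.318, -2.102, 0.011]
force: [0.3, -0.7, 0.4]
opening: 0.0499
```

play_rows(increments=[[[0,0,0,0]]])

```text
t: 10.15
tool_pos: [0.4553, 0.1319, 0.1581]
orientation: [-2.315, -2.099, 0.022]
force: [-0.9, -0.1, -0.1]
opening: 0.0499
```

```bash
python3 - <<'E'
from meas import *
gos(.4507,.1747,.107)
p=camera_params('wrist');im,d=read_camera('wrist'); cv2.imwrite('pics/w10.png',im)
E
```

```text
station now 0.4395 0.1775
t 10.15 pos [0.4553 0.1319 0.1581] toolx 84.4 tilt [-0.021  0.003 -1.   ] DELTA [-0.29  1.23  5.09] turn 0.004 F [-0.9 -0.1 -0.1] op 0.0499
```

View pics/w10.png

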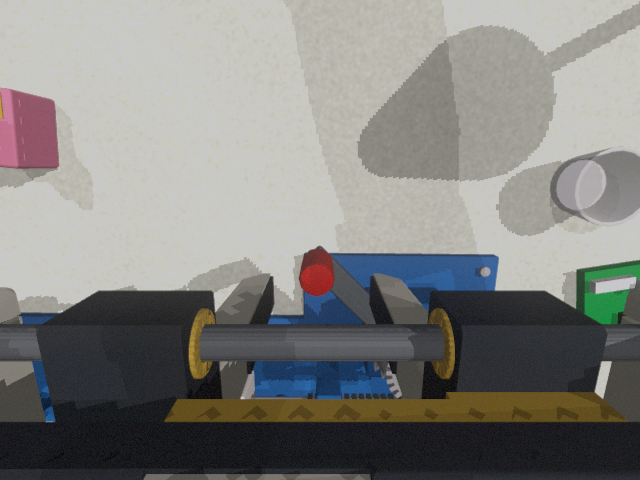

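play_rows(increments=[[[-0.2,0.8,0.5,0],[-0.3,1.2,1,0],[-0.3,1.2,1.4,0],[-0.3,1.2,1.4,0]]])

```text
t: 10.6
tool_pos: [0.4671, 0.1277, 0.1448]
orientation: [-2.316, -2.099, 0.021]
force: [-0.6, -0.0, -0.1]
opening: 0.0503
```

```bash
python3 - <<'E'
from meas import *
gos(.4507,.1747,.107)
E
```

```text
station now 0.4517 0.1746
t 10.6 pos [0.4671 0.1277 0.1448] toolx 84.38 tilt [-0.021  0.003 -1.   ] DELTA [ 0.01 -0.02  3.78] turn 0.004 F [-0.6 -0.  -0.1] op 0.0503
```

play_rows(increments=[[[0,0,1,0],[0,0,2,0],[0,0,3,0],[0,0,3.8,0],[0,0,3.8,0]]])

```text
t: 11.1
tool_pos: [0.465, 0.1276, 0.1049]
orientation: [-2.314, -2.098, 0.025]
force: [-0.5, -0.1, 0.7]
opening: 0.0498
```

play_rows(increments=[[[0,0,0,0],[0,0,0,0],[0,0,0,0],[0,0,0,0]]], jaw=0, squeeze=25)

```text
t: 11.5
tool_pos: [0.4654, 0.1276, 0.1054]
orientation: [-2.315, -2.098, 0.024]
force: [-0.6, -2.2, 1.7]
opening: 0.0232
```

```bash
python3 - <<'E'
from meas import *
gos(.4507,.1747,.107)
p=camera_params('wrist');im,d=read_camera('wrist'); cv2.imwrite('pics/w11.png',im)
E
```

```text
station now 0.4499 0.1743
t 11.5 pos [0.4654 0.1276 0.1054] toolx 84.38 tilt [-0.023  0.003 -1.   ] DELTA [ 0.04  0.07 -0.17] turn 0.004 F [-0.6 -2.2  1.7] op 0.0232
```

View pics/w11.png

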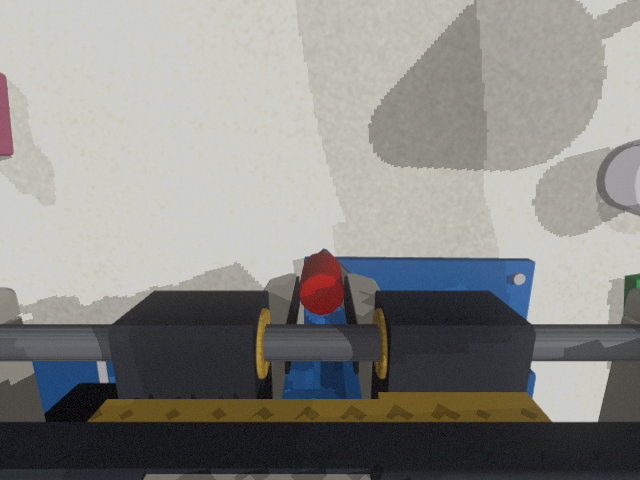

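Knob pinched at 23.2 mm opening with the tips about 6 mm above the arm. I'll write a helper that turns lever angles into tool shifts and prints the tangential push.

```bash
cat > lev.py <<'E'
from h import *
PV=np.array([.5347,.259]); RAD=.12
def lev(qs,z=.1055):
    s=read_state(); t=s["tool_pos"]; ps=np.array([t[:2]@SX,t[:2]@SY])-PV
    q=np.radians(225)-np.arctan2(ps[1],ps[0])%(2*np.pi)
    a=np.radians(225)-q; tang=np.array([np.sin(a),-np.cos(a)]); fs=np.array([s["force"][:2]@SX,s["force"][:2]@SY])
    print("t",round(s["t"],2),"q %.3f"%q,"r %.1f"%(np.hypot(*ps)*1e3),"z",t[2].round(4),"Ftang %.1f"%(fs@tang),"Frad %.1f"%(fs@np.array([np.cos(a),np.sin(a)])),"Fz",s["force"][2].round(1),"op",s["opening"].round(4))
    M=R.from_rotvec(s["orientation"]).as_matrix()
    for k in qs:
        b=np.radians(225)-k; w=PV+RAD*np.array([np.cos(b),np.sin(b)]); w=w[0]*SX+w[1]*SY
        print(k,(M.T@(np.array([*w,z])-t)*100).round(2))
E
python3 -c "
from lev import *
lev([.06,.12,.18,.22])"
```

```text
Traceback (most recent call last):
  File "lev.py", line 7, in lev
    print("t",round(s["t"],2),"q %.3f"%q,"r %.1f"%(np.hypot(*ps)*1e3),"z",t[2].round(4),"Ftang %.1f"%(fs@tang),"Frad %.1f"%(fs@np.array([np.cos(a),np.sin(a)])),"Fz",s["force"][2].round(1),"op",s["opening"].round(4))
                                                                                                                                                                                                 ^^^^^^^^^^^^^^^^^^
AttributeError: 'float' object has no attribute 'round'
```

```bash
sed -i 's/s\["opening"\].round(4)/round(s["opening"],4)/' lev.py
python3 -c "
from lev import *
lev([.06,.12,.18,.22])"
```

```text
t 11.55 q -0.000 r 119.9 z 0.1054 Ftang -0.2 Frad 0.4 Fz 1.2 op 0.0229
0.06 [ 0.52 -0.5  -0.  ]
0.12 [ 1.07 -0.96  0.01]
0.18 [ 1.65 -1.38  0.02]
0.22 [ 2.05 -1.65  0.02]
```

play_rows(increments=[[[0.5,-0.5,0,0],[1.1,-1.0,0,0],[1.6,-1.4,0,0],[2.0,-1.6,0,0],[2.0,-1.6,0,0]]])

```text
t: 12.05
tool_pos: [0.4516, 0.1486, 0.1056]
orientation: [-2.316, -2.1, 0.025]
force: [4.8, -5.8, -5.2]
opening: 0.0229
```

```bash
python3 -c "
from lev import *
lev([.25,.28,.31,.34])"
```

```text
t 12.05 q 0.210 r 119.9 z 0.1056 Ftang -7.3 Frad -1.7 Fz -5.2 op 0.0229
0.25 [ 0.4  -0.26  0.01]
0.28 [ 0.72 -0.44  0.01]
0.31 [ 1.03 -0.6   0.02]
0.34 [ 1.36 -0.76  0.02]
```

play_rows(increments=[[[0.4,-0.25,0,0],[0.7,-0.45,0,0],[1.0,-0.6,0,0]]])

```text
t: 12.35
tool_pos: [0.4467, 0.1595, 0.1055]
orientation: [-2.317, -2.101, 0.023]
force: [5.0, -0.0, -4.9]
opening: 0.023
```

```bash
python3 -c "
from lev import *
lev([.34,.38,.42,.46,.50])"
```

```text
t 12.35 q 0.310 r 119.9 z 0.1055 Ftang -1.8 Frad -4.6 Fz -4.9 op 0.023
0.34 [ 0.32 -0.17  0.  ]
0.38 [ 0.75 -0.37  0.01]
0.42 [ 1.2  -0.54  0.01]
0.46 [ 1.65 -0.7   0.01]
0.5 [ 2.11 -0.85  0.01]
```

Click 1 has passed: the push dropped from 7.3 to 1.8 N.

play_rows(increments=[[[0.3,-0.15,0,0],[0.75,-0.35,0,0],[1.2,-0.55,0,0],[1.65,-0.7,0,0],[2.1,-0.85,0,0]]])

```text
t: 12.85
tool_pos: [0.4406, 0.1802, 0.1055]
orientation: [-2.319, -2.102, 0.025]
force: [6.7, -7.3, -5.2]
opening: 0.0229
```

```bash
python3 -c "
from lev import *
lev([.53,.56,.59,.62])"
```

```text
t 12.85 q 0.490 r 119.9 z 0.1055 Ftang -8.5 Frad -5.2 Fz -5.2 op 0.0229
0.53 [ 0.46 -0.14  0.  ]
0.56 [ 0.81 -0.22  0.  ]
0.59 [ 1.16 -0.3   0.  ]
0.62 [ 1.52 -0.36  0.  ]
```

play_rows(increments=[[[0.45,-0.1,0,0],[0.8,-0.18,0,0],[1.2,-0.26,0,0]]])

```text
t: 13.15
tool_pos: [0.4392, 0.1924, 0.1055]
orientation: [-2.32, -2.102, 0.026]
force: [4.2, -1.7, -4.0]
opening: 0.0227
```

```bash
sed -i 's/RAD=.12$/RAD=.1196/' lev.py; python3 -c "
from lev import *
lev([.62,.66,.7,.74,.77])"
```

```text
t 13.15 q 0.593 r 119.6 z 0.1055 Ftang -2.1 Frad -4.0 Fz -4.0 op 0.0227
0.62 [ 0.32 -0.05  0.  ]
0.66 [ 0.79 -0.12  0.  ]
0.7 [ 1.27 -0.17 -0.  ]
0.74 [ 1.74 -0.2  -0.  ]
0.77 [ 2.1  -0.21 -0.  ]
```

Click 2 has passed (8.5 to 2.1 N).

play_rows(increments=[[[0.3,-0.05,0,0],[0.8,-0.1,0,0],[1.25,-0.15,0,0],[1.7,-0.18,0,0],[2.1,-0.2,0,0]]])

```text
t: 13.65
tool_pos: [0.439, 0.2124, 0.1053]
orientation: [-2.321, -2.103, 0.03]
force: [3.1, -10.3, 0.1]
opening: 0.0232
```

```bash
python3 -c "
from lev import *
lev([.8,.83,.86,.89])"
```

```text
t 13.65 q 0.760 r 119.7 z 0.1053 Ftang -10.0 Frad -3.9 Fz 0.1 op 0.0232
0.8 [ 0.47  0.01 -0.02]
0.83 [ 0.83  0.02 -0.02]
0.86 [ 1.19  0.04 -0.03]
0.89 [ 1.55  0.08 -0.03]
```

play_rows(increments=[[[0.45,0.02,-0.02,0],[0.8,0.04,-0.02,0],[1.2,0.06,-0.02,0]]])

```text
t: 13.95
tool_pos: [0.4406, 0.2241, 0.1054]
orientation: [-2.322, -2.103, 0.031]
force: [3.2, -2.4, -2.8]
opening: 0.0232
```

```bash
python3 -c "
from lev import *
lev([.9,.94,.98,1.02,1.05])"
```

```text
t 13.95 q 0.859 r 119.5 z 0.1054 Ftang -1.8 Frad -3.6 Fz -2.8 op 0.0232
0.9 [ 0.49  0.04 -0.01]
0.94 [ 0.97  0.11 -0.02]
0.98 [ 1.44  0.19 -0.02]
1.02 [ 1.9   0.3  -0.03]
1.05 [ 2.25  0.39 -0.03]
```

Click 3 has passed (10 to 1.8 N). Climbing the fourth tooth.

play_rows(increments=[[[0.5,0.05,0,0],[1.0,0.12,0,0],[1.45,0.2,0,0],[1.9,0.3,0,0],[2.1,0.35,0,0]]])

```text
t: 14.45
tool_pos: [0.4458, 0.2439, 0.1052]
orientation: [-2.323, -2.104, 0.035]
force: [-0.1, -8.4, 2.1]
opening: 0.0223
```

```bash
python3 -c "
from lev import *
lev([1.06,1.08,1.1,1.12,1.14])"
```

```text
t 14.45 q 1.030 r 119.6 z 0.1052 Ftang -7.9 Frad -2.8 Fz 2.1 op 0.0223
1.06 [ 0.34  0.1  -0.04]
1.08 [ 0.57  0.16 -0.04]
1.1 [ 0.8   0.24 -0.05]
1.12 [ 1.03  0.31 -0.05]
1.14 [ 1.25  0.39 -0.05]
```

play_rows(increments=[[[0.35,0.1,-0.02,0],[0.6,0.16,-0.02,0],[0.8,0.24,-0.02,0],[1.0,0.3,-0.02,0]]])

```text
t: 14.85
tool_pos: [0.4497, 0.2531, 0.1053]
orientation: [-2.323, -2.104, 0.037]
force: [4.1, -4.4, -1.4]
opening: 0.0232
```

```bash
python3 -c "
from lev import *
lev([1.13,1.15])"
```

```text
t 14.85 q 1.114 r 119.5 z 0.1053 Ftang -2.3 Frad -5.5 Fz -1.4 op 0.0232
1.13 [ 0.19  0.06 -0.02]
1.15 [ 0.41  0.14 -0.02]
```

Click 4 has passed (7.9 to 2.3 N at q about 1.11). I'll add a small margin and check the pictures.

play_rows(increments=[[[0.1,0.03,0,0],[0.2,0.05,0,0],[0.2,0.05,0,0],[0.2,0.05,0,0]]])

```text
t: 15.25
tool_pos: [0.4505, 0.255, 0.1054]
orientation: [-2.324, -2.105, 0.038]
force: [3.6, -4.8, -1.8]
opening: 0.0228
```

```bash
python3 -c "
from lev import *
lev([1.13])
p=camera_params('wrist');im,d=read_camera('wrist'); cv2.imwrite('pics/w12.png',im)
im,d=read_camera('top'); cv2.imwrite('pics/t12.png',cv2.resize(im[140:340,180:460],None,fx=2.8,fy=2.8,interpolation=cv2.INTER_CUBIC))
im,d=read_camera('scene'); cv2.imwrite('pics/s12.png',cv2.resize(im[130:370,170:460],None,fx=2.5,fy=2.5,interpolation=cv2.INTER_CUBIC))
lev([])"
```

```text
t 15.25 q 1.132 r 119.6 z 0.1054 Ftang -2.8 Frad -5.3 Fz -1.8 op 0.0228
1.13 [-0.02 -0.01 -0.01]
t 15.4 q 1.131 r 119.6 z 0.1054 Ftang -1.8 Frad -6.2 Fz -2.4 op 0.0225
```

View pics/s12.png

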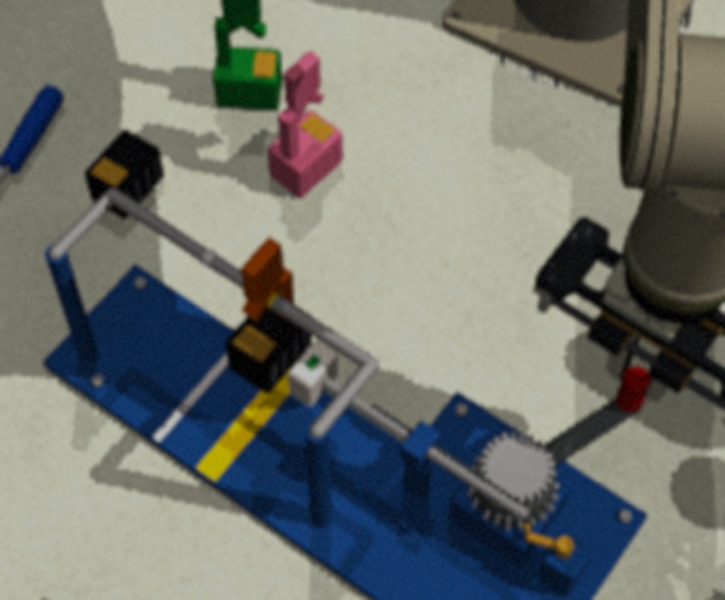

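View pics/t12.png

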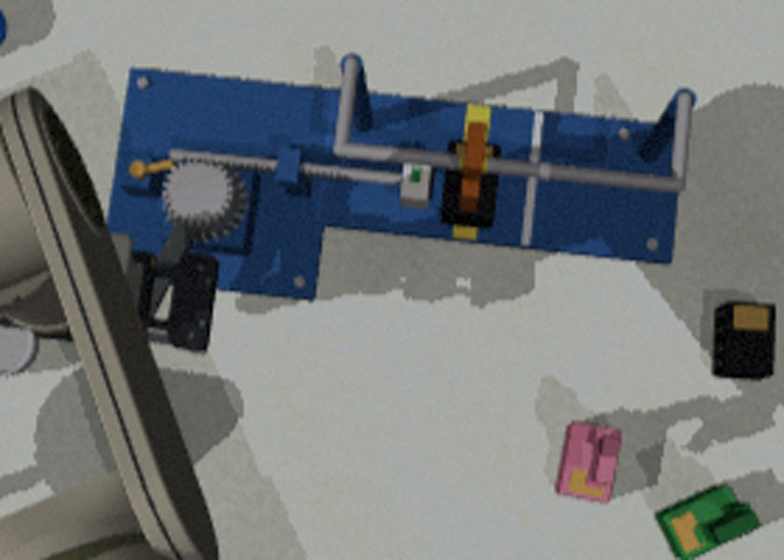

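View pics/w12.png

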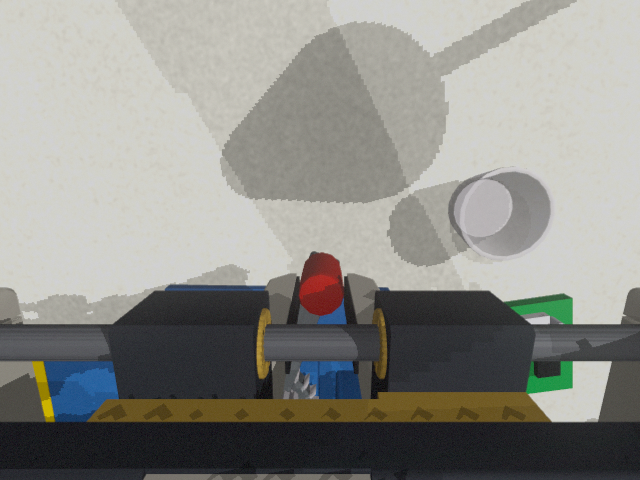

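The head now stands about 10 mm short of the pack (top crop columns 431 to 444). The carrier still hangs on the yellow mark, the knob is held, and the push is steady between teeth. Handing in.

```bash
python3 -c "
from lev import *
lev([]); close_job()"
```

```text
t 15.4 q 1.131 r 119.6 z 0.1054 Ftang -1.8 Frad -6.2 Fz -2.4 op 0.0225
the job is handed in; nothing more can be done
```

I hooked the black pack by its orange hanger over the rail right of the white ring, slid it to the yellow mark and let it go. I then took the red knob and advanced the lever four clicks. The job was handed in at 15.4 s, still holding the knob.

- **Pack position:** after release it hung with the yellow band showing equally on both sides of the hanger. It sits about 0.4 mm from the measured mark, and I could place the mark itself to about 1 mm. In the last pictures it still hangs there.
- **Lever:** the push dropped four times, from about 7–10 N to about 2 N, once per click. The lever ended at about 1.13 rad, just past the fourth click at 1.10 and well short of the fifth at 1.38.
- **Reader head:** it stands about 10 mm short of the pack in the top view.
- **Forces:** the radial force on the knob was about 6 N at the end, because my arc radius was slightly off.
- **Disagreements and gaps:**
  - The scene camera put some points about 5 mm away from the top and wrist cameras, so I relied on those two.
  - The tool ended tilted by about 0.03 rad.
  - I did not measure the pawl itself.
- **Other items:** I moved nothing else; the spare pack, the other two hangers, the tub and the board look in place in the last views. The driver is only partly in frame.

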